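# Refit a loan machine's battery and clamp it under its hold-down strap

## Robot

A 7-joint arm with a two-finger parallel gripper is mounted at the origin on the work surface. World frame = base frame: x ahead of the robot, y to its left, z up, the work surface at z = 0. Lengths are in m, angles in rad, forces in N, time in s.
With the tool pointing down it reaches from about 0.425 to 0.875 m from the base axis. Payload 4.7 kg.
Tool frame: the origin (TCP) lies on the centre line of the jaws, within the pads' length; the fingertips stand ahead of it and the grasp point (between the pads) lies 2 mm behind it (nose_length is the z of the fingertips in the tool frame, in m); z points along the fingers, y is the line along which they close (so a half turn about z gives the same grasp; the last joint's range is limited). The gripper opens to 87 mm and grips with 3 to 60 N. Pads are 19 mm wide; open, the fingers measure 117 mm over their backs; the gripper's body (75 mm by 190 mm) begins 51 mm behind the grasp point.
Start: joints at [1.162, 0.321, -0.07, 1.45, 0.023, 1.371, -0.057], TCP at [0.267, -0.593, 0.24] pointing down, gripper open.
Joint ranges: [-2.86, 2.86], [-0.3, 2.09], [-1.38, 1.24], [0.06, 2.45], [-1.56, 4.7], [0.09, 2.05], [-2.69, 2.69]. Speed limits (rad/s): [2.57, 2.57, 3.14, 3.14, 3.14, 3.14, 3.14].

## Interface

Orientations are given as a rotation vector (axis times angle).
In Python, from bench import * gives the robot as it stands.
- The arm moves only by the tool send_rows, never from a script. Its arguments are lists of equal length, an entry for each row: "xyz": the shift along the tool's x, y, z in mm, a list of three; "dr": the turn, a rotation vector about the tool's x, y, z in rad, a list of three. A call has exactly 10 rows; each row is the pose to reach, as a shift and turn from the pose commanded when the call began, along the tool's axes at that moment; what a row does not reach only later rows make up. A row lasts 1/12 s, in which the tool goes at most 41.7 mm and 7.16 degrees, less where a joint would pass 70% of its speed; a pose out of reach is approached as far as the arm can. A call with a gripper value outside its range is refused whole. "jaw" is the finger opening in mm, from 0 to 87, set as the call begins (left out, the last holds). The fingers move at their own pace and stop on an object; "grip_force" is the grip in N (left out, the last holds). Time passes only in rows, so rows that repeat a pose let the fingers close, or fill a call up. It gives the time, the measured TCP pose, the force, the opening and the grip force at its end, in the units of the state.
- get_state(): the state, without advancing time (a new reading comes with each control period).
- get_image(name): name is "scene" or "side" or "wrist"; returns the picture (384x512x3 uint8, red, green, blue); there is no depth.
- calibration(name): a dict with "vfov" (degrees; the focal length in pixels is half the picture's height over the tangent of half this angle, whatever the lens; pixels are square), "cx", "cy" (the principal point, pixels), "k1" (the pictures are not rectified: a ray, as slopes to the right and down, at radius r is drawn at 1 + k1 r^2 times it, then the intrinsics apply), "rvec" (rotation vector, rad) and "tvec" (3), from world to camera coordinates, as OpenCV has them; the wrist camera has in their place "hand_eye" (4x4, takes a point from camera to tool coordinates, whose origin is the TCP and whose axes are the flange's). Camera axes: x right, y down, z forward; pixel columns grow to the right and rows downward; lengths in m; the calibration is good to about 2 mm. A picture is of the moment at which its call begins: read the wrist's pose just before it. calibration takes no time and is no camera call.
- close_job(): hands the job in; it is judged then, once.
The state is a dict: "time": time; "joint_positions": joint angles; "qd": joint speeds; "joint_torque": joint torques, N m; "position": TCP position; "tool_rot": TCP orientation; "ft_force": force on the tool from outside, world axes, zero at the start; "torque": the same for the moment, N m; "grip_width": opening from 0.0 (shut) to 1.0 (fully open); "grip_force": force on a finger pad.
Only numpy, scipy, OpenCV 4.12 (cv2) and the standard library are available. Lean on these libraries where they do the work, as an engineer would, in place of code of your own. Each camera call takes 0.05 s, during which the arm holds its last target. There are 200 camera calls.

## Task

Stand the black 12-volt battery upright in the metal battery tray, between the low lips, either way round. Swing the steel hold-down strap back across it on its loose bolt, lifting the free end so that the slot drops fully down over the lock's head, then pinch the lock's two tabs, turn the head clockwise crosswise to its stop and let the tabs spring back out. Leave the cup, drill, spring clamp and screwdriver where they are.

Things in the scene. Friction and masses are not known exactly. Their poses are not given: they have to be found in the camera images.
- battery: loose black 12 V battery block, 114 mm long (its x), 50 mm wide (its y), 86 mm tall, 0.5 to 0.8 kg, standing on the counter; grey labels on the long sides and top, two brass terminals sunk in recesses at two top corners. The middle 68 mm of its length is full width up to the top: grasp there across the 50 mm. Origin: centre of its underside, z up
- tray: bare-metal battery tray fixed to the counter, 150 (x) x 200 mm (y), floor 4 mm thick; in its middle lips 18 mm high enclose a 122 (x) x 58 mm (y) place for the battery (4 mm play all round). Brackets 40 mm wide (x), from |y| = 56 to 97 mm, tops 90.5 mm above the counter: that at -y has the pivot bolt, that at +y the lock. Origin: centre of the underside, z up
- tray_seat (a point): centre of the tray's floor, 4 mm above the counter, where the centre of the battery's underside belongs; axes as the tray's
- swing (a joint): angle of the strap about the pivot bolt, rad: 0 = it points along the tray's +y, across the battery's place to the lock; grows as it opens, clockwise seen from above; pi/2 = it points along the tray's +x. Starts at 1.2 to 1.65, clear of the battery's place. Light friction: it stays where it is left
- lift (a joint): tilt of the strap's free end up about the loose bolt, rad: 0 = level, at most 0.35. The strap (0.25 kg) falls back to level when let go, wherever it is swung
- strap_grip (a point): point on the strap's centre line 62 mm from the bolt axis, 10 mm above its underside. The strap is a dark steel bar 203 mm long, 36 mm wide, 4 mm thick; from 28 to 96 mm from the bolt its side edges are folded up to 18 mm above the underside, a channel to pinch across its 36 mm. Axes: y along the strap to its slotted end, x across, z up
- strap_slot (a point): centre, on the underside, of the closed slot at the strap's free end, 152 mm from the bolt axis: 52 mm long (along the strap), 20 mm wide. The strap must be lifted above about 0.23 rad for it to pass over the lock's head. Axes as strap_grip
- lock_head (a point): centre of the lock's head, on its upright axis, 109 mm above the counter: a black bar 34 mm long (y), 14 mm wide (x), 99 to 119 mm above the counter, with a grey sprung tab 12 mm wide sticking out 5 mm at each end (100 to 116 mm high): 44 mm over the tabs. The strap's upper face lies 95.5 mm high below it when home; x, y turn with the head
- lock (a joint): angle of the head, rad: 0 at the start (length along the tray's y: the slot passes over it), grows clockwise seen from above to the stop at 1.40 (crosswise: it holds the strap down). Latched at both ends while the tabs are out: both must be pinched in 3 mm or more all the while it turns; let go at the stop, they spring out
- tab_a (a joint): travel of the tab at the head's +y end, m: 0 = out, 0.005 = fully in; spring 3.6 N out to 9.6 N in
- tab_b (a joint): travel of the tab at the head's -y end, m: as tab_a
- cup: bystander: yellow drinks cup, 84 mm across, 100 mm tall; origin at the centre of its underside
- drill: bystander: cordless drill standing on its battery pack, about 215 mm long and 210 mm tall; origin under its middle
- clamp: bystander: large spring clamp lying on its side, 165 mm long, 24 mm tall; origin at its middle, on the counter
- screwdriver: bystander: screwdriver 200 mm long lying on the counter; origin near its middle
- pivot_bolt (a point): upright loose bolt at y = -76 mm of the tray, on which the strap swings; this point is on its axis at the level strap's underside, 91.5 mm above the counter (1.5 mm above the top of a seated battery). The bolt's top is 112 mm above the counter. Axes as the tray's
There are look-alikes about, which are no part of the job. Of the things that look like the battery, take the one that is nearest to the robot's base at the start.

How it is judged:
On the way, in this order (a step that is already met when the one before it is completed fails the run):
1. the battery stands in the tray between the lips, let go (horizontal distance between battery and tray_seat below 0.009 m and z of battery in the frame of tray_seat below 0.003 m and angle between battery's own z axis and vertical below 0.05 rad and contact force between the fingers and battery below 0.5 N), for 0.2 s.
2. the strap lies across the battery, level, with the lock's head standing up through its slot (value of joint swing between -0.06 and 0.06 rad and value of joint lift below 0.02 rad), for 0.2 s.
3. the lock is turned crosswise to its stop (value of joint lock above 1.32 rad), for 0.1 s.
At the end, for the whole second after the job is handed in: The battery stands still and upright (0.05 rad) on the tray floor, centre within 9 mm of the seat, under 3 mm above it; the strap lies across it, within 0.06 rad of the lock and level within 0.02 rad; the lock is past 1.32 rad and both tabs are out to within 1.5 mm (all of step 2 and horizontal distance between battery and tray_seat below 0.009 m and z of battery in the frame of tray_seat below 0.003 m and angle between battery's own z axis and vertical below 0.05 rad and value of joint lock above 1.32 rad and value of joint each of tab_a, tab_b below 0.0015 m and linear speed of battery below 0.02 m/s); the robot touches nothing.
It fails at once if the cup, drill, spring clamp or screwdriver is moved more than 30 mm (distance of any of cup, drill, clamp, screwdriver from where it was at the start of the episode above 0.03 m).
It also fails if it takes over 64 s, if anything falls off the work surface, if the arm or the gripper's body presses on something with over 40 N, if the wrist force passes 120 N, or if a joint passes its speed limit or range.

## Working session

There is one attempt and no reset: what is moved stays moved. The work goes in short steps, Python scripts to look and compute and a tool call to move; the robot and the scene stay as the last step left them, time stands still between calls to the robot, and variables do not carry over. Pictures are saved under pics/ and viewed, at most 10 in all, crops included, and the job is handed in when it is done.

Besides the shell and the picture viewer there is one more tool, called after "Emit:" as a command line: name --argument value ..., lists and objects as JSON in quotes. send_rows: Moves the arm, as the interface text tells. Its arguments: {"type":"object","properties":{"xyz":{"type":"array"},"dr":{"type":"array"},"jaw":{"type":"number"},"grip_force":{"type":"number"}},"required":["xyz","dr"]}

```bash
mkdir -p pics; cat > h.py <<'E'
from bench import *
import numpy as np, cv2
from scipy.spatial.transform import Rotation as R
def cam(name, st=None):
    c=calibration(name); f=192/np.tan(np.radians(c["vfov"])/2)
    if name=="wrist":
        T=np.eye(4); T[:3,:3]=R.from_rotvec(st["tool_rot"]).as_matrix(); T[:3,3]=st["position"]
        M=np.linalg.inv(T@np.array(c["hand_eye"]))
    else:
        M=np.eye(4); M[:3,:3]=R.from_rotvec(np.ravel(c["rvec"])).as_matrix(); M[:3,3]=np.ravel(c["tvec"])
    return dict(f=f,cx=c["cx"],cy=c["cy"],k1=c["k1"],M=M)
def ray(C,u,v):
    d=np.array([(u-C["cx"])/C["f"],(v-C["cy"])/C["f"]]); r0=np.linalg.norm(d); r=r0
    for _ in range(30): r=r0/(1+C["k1"]*r*r)
    d=d*(r/r0 if r0>0 else 1)
    Rm=C["M"][:3,:3]; return -Rm.T@C["M"][:3,3], Rm.T@np.array([d[0],d[1],1])
def onz(C,u,v,z):
    o,d=ray(C,u,v); return o+d*(z-o[2])/d[2]
def proj(C,p):
    q=C["M"][:3,:3]@np.asarray(p,float)+C["M"][:3,3]; x,y=q[0]/q[2],q[1]/q[2]; s=1+C["k1"]*(x*x+y*y)
    return np.array([C["f"]*x*s+C["cx"],C["f"]*y*s+C["cy"]])
def tri(*rs):
    A=np.zeros((3,3));b=np.zeros(3)
    for o,d in rs:
        d=d/np.linalg.norm(d);P=np.eye(3)-np.outer(d,d);A+=P;b+=P@o
    p=np.linalg.solve(A,b); return p,[np.linalg.norm(np.cross(p-o,d/np.linalg.norm(d))) for o,d in rs]
def snap(name):
    st=get_state(); im=get_image(name); return im,cam(name,st),st
def save(fn,im): cv2.imwrite("pics/"+fn,cv2.cvtColor(im,cv2.COLOR_RGB2BGR))
E
python3 - <<'E'
from h import *
import pickle
D={}
for n in ["scene","side"]:
    im,C,st=snap(n); save(n+".png",cv2.resize(im,(800,600))); D[n]=(im,C)
    print(n,-C["M"][:3,:3].T@C["M"][:3,3],C["k1"],C["f"])
pickle.dump(D,open("d0.pkl","wb"))
print(st["time"],st["tool_rot"],calibration("wrist"))
try: print(nose_length)
except Exception as e: print(e)
E
```

```text
scene [ 1.59230195 -0.4111626   1.05140679] 0.012120948588425549 426.8611694342447
side [0.25474543 1.18558323 1.22642811] -0.1849939257277959 464.1471064270696
0.05 [-3.06982084e+00 -6.58858121e-01  8.60289283e-04] {'vfov': 63.62468114692571, 'cx': 256.25741647457465, 'cy': 191.16149905488587, 'k1': -0.06059659025708269, 'hand_eye': array([[ 4.46850540e-05, -9.65613085e-01, -2.59983398e-01,
         7.17650406e-02],
       [ 9.99999951e-01, -3.74191665e-05,  3.10856343e-04,
        -1.06959372e-03],
       [-3.09895315e-04, -2.59983400e-01,  9.65613036e-01,
        -1.44745575e-01],
       [ 0.00000000e+00,  0.00000000e+00,  0.00000000e+00,
         1.00000000e+00]])}
0.017
```

View pics/scene.png

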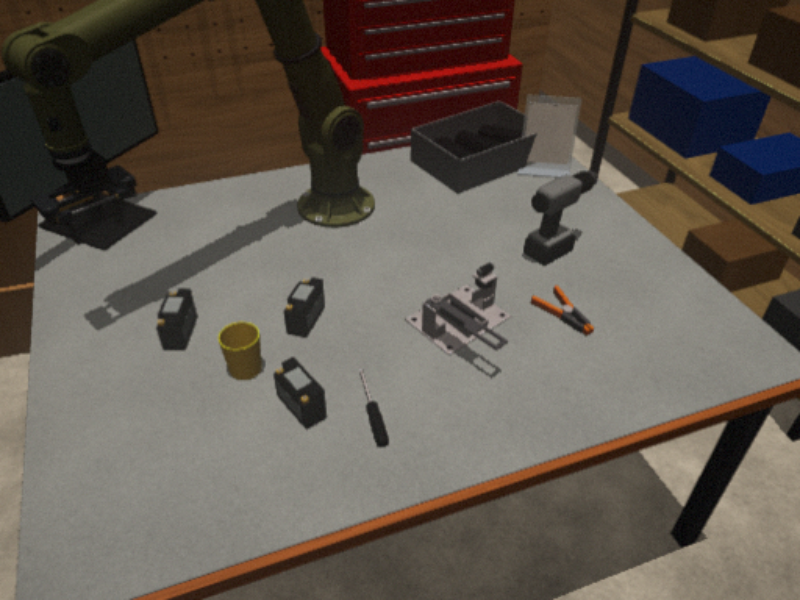

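View pics/side.png

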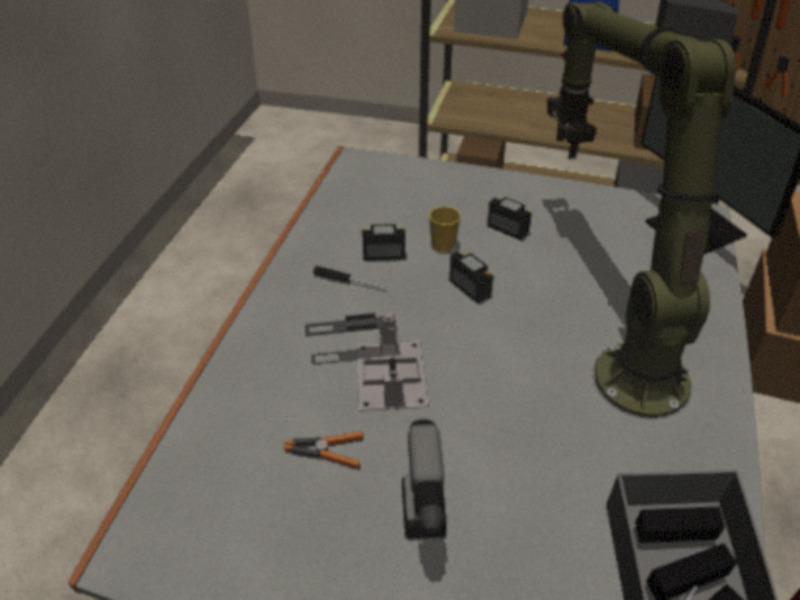

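Scene picture (800x600 pixels): there are three battery-like blocks, at (177,318), (305,305) and (300,392). The tray is at about (458,318), with the pivot on its left bracket and the lock at (485,272). The side view shows the same blocks at (510,217), (470,277) and (384,243), with the tray plate at (393,375). I'll triangulate these now.

```bash
python3 - <<'E'
from h import *
import pickle
D=pickle.load(open("d0.pkl","rb"))
np.set_printoptions(precision=4,suppress=True)
S=D["scene"][1];Q=D["side"][1];k=.64
for n,a,b in [("b1top",(305,290),(468,263)),("b2top",(178,302),(510,205)),("b3top",(300,376),(384,230)),("lock",(486,270),(393,362)),("pivot",(432,302),(390,320)),("strapend",(502,343),(307,328))]:
    print(n,*tri(ray(S,a[0]*k,a[1]*k),ray(Q,b[0]*k,b[1]*k)))
print("tray corners side",[onz(Q,u*k,v*k,.004)[:2] for u,v in [(358,346),(421,341),(428,404),(358,409)]])
print("tray corners scene",[onz(S,u*k,v*k,.004)[:2] for u,v in [(405,320),(450,352),(511,316)]])
for n,(u,v) in dict(cup=(240,372),drill=(550,255),drv1=(362,372),drv2=(382,443),cl1=(533,298),cl2=(590,330),cl3=(556,288)).items(): print(n,onz(S,u*k,v*k,.0)[:2])
E
```

```text
b1top [ 0.4495 -0.1976  0.0901] [np.float64(0.002921397917706511), np.float64(0.00292139791770667)]
b2top [ 0.3879 -0.4704  0.0893] [np.float64(0.001280029411567514), np.float64(0.0012800294115675778)]
b3top [ 0.6908 -0.2736  0.0857] [np.float64(0.0013697092348428622), np.float64(0.0013697092348428817)]
lock [0.5387 0.1989 0.1124] [np.float64(0.005081452763534295), np.float64(0.00508145276353422)]
pivot [0.5821 0.0526 0.0909] [np.float64(0.0001522564962175119), np.float64(0.00015225649621761268)]
strapend [0.7532 0.1336 0.0968] [np.float64(0.002555507062277619), np.float64(0.0025555070622778767)]
tray corners side [array([0.6558, 0.0699]), array([0.5172, 0.0155]), array([0.4566, 0.1976]), array([0.5992, 0.2505])]
tray corners scene [array([0.5284, 0.0109]), array([0.6602, 0.0669]), array([0.6008, 0.2493])]
cup [ 0.5569 -0.3781]
drill [0.4191 0.4603]
drv1 [ 0.6469 -0.1332]
drv2 [ 0.838  -0.1551]
cl1 [0.5572 0.3327]
cl2 [0.7023 0.4001]
cl3 [0.5431 0.4049]
```

Emit:
send_rows --xyz '[[33,-28,0],[66,-56,0],[98,-85,0],[131,-113,0],[164,-142,0],[197,-170,0],[230,-198,0],[262,-226,0],[295,-255,0],[328,-283,0]]' --dr '[[0,0,0],[0,0,0],[0,0,0],[0,0,0],[0,0,0],[0,0,0],[0,0,0],[0,0,0],[0,0,0],[0,0,0]]' --jaw 87

```text
time: 0.93
position: [0.4427, -0.2131, 0.2394]
tool_rot: [3.071, 0.659, -0.001]
ft_force: [0.5, -0.7, -0.8]
grip_width: 1.001
grip_force: 0.0
```

```bash
python3 - <<'E'
from h import *
import pickle
im,C,st=snap("wrist"); save("w1.png",cv2.resize(im,(800,600))); pickle.dump((im,C,st),open("w1.pkl","wb"))
print(st["time"],st["position"],st["tool_rot"],np.abs(st["qd"]).max())
E
```

```text
0.9333 [ 0.44272546 -0.21306012  0.23935756] [ 3.07145768e+00  6.58868943e-01 -6.84412706e-04] 0.9925828706158839
```

View pics/w1.png

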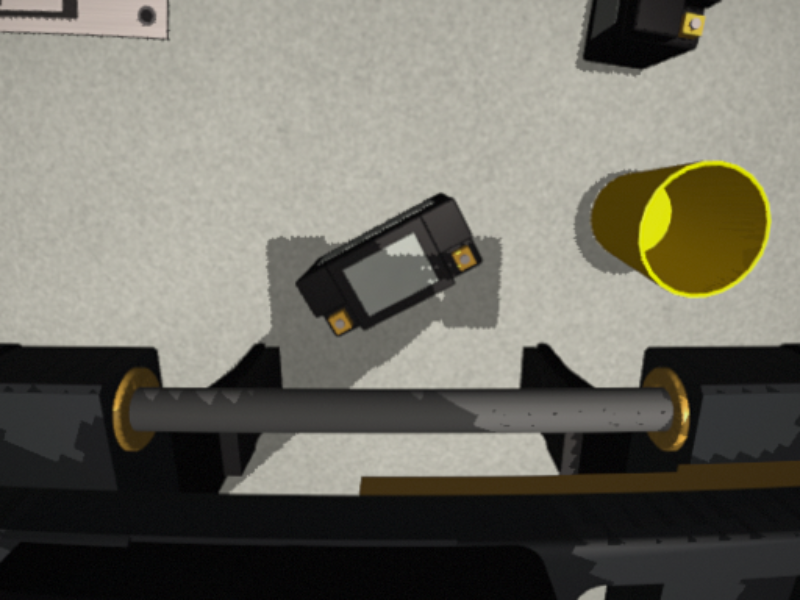

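The wrist view shows the target battery, with its label centred at about (400,276) and its brass terminals at (340,322) and (463,258). The yellow cup is to the right at (700,225), and the tray's corner is at the top left.

```bash
python3 - <<'E'
from h import *
import pickle
np.set_printoptions(precision=4,suppress=True)
im,C,st=pickle.load(open("w1.pkl","rb"));k=.64
L=[onz(C,u*k,v*k,.086) for u,v in [(342,272),(415,233),(448,290),(372,326)]]
T=[onz(C,u*k,v*k,.08) for u,v in [(340,322),(463,258)]]
print(np.array(L),np.array(T),np.mean(T,0), np.linalg.norm(T[1]-T[0]))
d=T[1]-T[0]; print("yaw term",np.degrees(np.arctan2(d[1],d[0])))
d=L[1]-L[0]; print("yaw lab",np.degrees(np.arctan2(d[1],d[0])),np.mean(L,0))
now=get_state(); print(now["position"],now["tool_rot"],now["time"])
E
```

```text
[[ 0.4353 -0.175   0.086 ]
 [ 0.4765 -0.2067  0.086 ]
 [ 0.4522 -0.241   0.086 ]
 [ 0.4103 -0.2064  0.086 ]] [[ 0.4022 -0.1865  0.08  ]
 [ 0.4739 -0.2418  0.08  ]] [ 0.438  -0.2142  0.08  ] 0.09056854914594102
yaw term -37.573867377809734
yaw lab -37.59023288513915 [ 0.4436 -0.2073  0.086 ]
[ 0.4472 -0.2032  0.2397] [-3.0636 -0.6766 -0.0055] 0.9833
```

Emit:
send_rows --xyz '[[0,0,4],[0,0,8],[0,0,12],[0,0,16],[0,0,20],[0,0,24],[0,0,28],[0,0,30],[0,0,30],[0,0,30]]' --dr '[[0,0,0.12],[0,0,0.24],[0,0,0.36],[0,0,0.48],[0,0,0.6],[0,0,0.72],[0,0,0.84],[0,0,0.96],[0,0,1.08],[0,0,1.09]]'

```text
time: 1.82
position: [0.4421, -0.2152, 0.209]
tool_rot: [-2.967, 1.034, 0.002]
ft_force: [0.3, 0.1, -0.1]
grip_width: 0.997
grip_force: 0.0
```

```bash
python3 - <<'E'
from h import *
import pickle
get_image("scene");get_image("scene")
im,C,st=snap("wrist"); save("w2.png",cv2.resize(im,(800,600))); pickle.dump((im,C,st),open("w2.pkl","wb"))
print(st["time"],st["position"],st["tool_rot"],np.abs(st["qd"]).max())
E
```

```text
1.9167 [ 0.44240234 -0.21522914  0.20933904] [ 2.96985996e+00 -1.02438953e+00 -6.88056975e-04] 0.01081465171262808
```

View pics/w2.png

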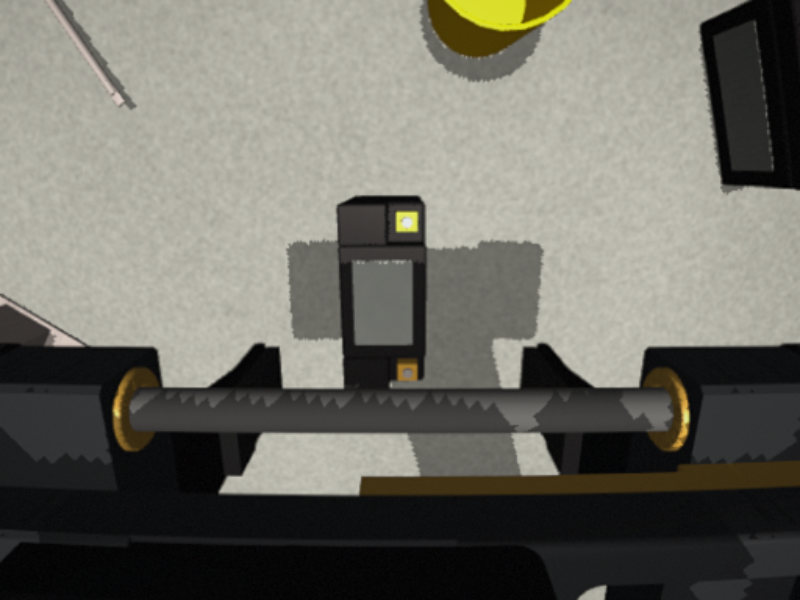

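The battery is now square in the view. Its top spans columns 341–425, its label spans rows 260–346, and the terminals are at (406,222) and (406,371).

```bash
cat >> h.py <<'E'
def totool(st,p,yaw=None):
    Rm=R.from_rotvec(st["tool_rot"]).as_matrix(); t=Rm.T@(np.asarray(p)-st["position"])*1000
    y=np.arctan2(Rm[1,0],Rm[0,0]); return t.round(1), np.degrees(y).round(2)
E
python3 - <<'E'
from h import *
import pickle
np.set_printoptions(precision=4,suppress=True)
im,C,st=pickle.load(open("w2.pkl","rb"));k=.64
W=[onz(C,u*k,v*k,.086) for u,v in [(341,300),(425,300)]]
L=[onz(C,u*k,v*k,.086) for u,v in [(383,260),(383,346),(383,247),(383,357)]]
T=[onz(C,u*k,v*k,.08) for u,v in [(406,222),(406,371)]]
print("width",np.linalg.norm(W[0]-W[1]),"label len",np.linalg.norm(L[0]-L[1]),"mid",np.linalg.norm(L[2]-L[3]),(L[2]+L[3])/2,"label c",(L[0]+L[1])/2,"Tmid",np.mean(T,0),np.linalg.norm(T[0]-T[1]))
d=T[0]-T[1];print(np.degrees(np.arctan2(d[1],d[0])))
# two-view height: terminals
im1,C1,s1=pickle.load(open("w1.pkl","rb"))
for a,b in [((463,258),(406,222)),((340,322),(406,371))]: print("term",tri(ray(C1,a[0]*k,a[1]*k),ray(C,b[0]*k,b[1]*k)))
D=pickle.load(open("d0.pkl","rb"));S=D["scene"][1]
print("label tri",tri(ray(C,383*k,303*k),ray(S,305*k,290*k)))
n=get_state();c=(L[2]+L[3])/2
print(c,n["position"],totool(n,[c[0],c[1],.078]))
E
```

```text
width 0.04828190748296953 label len 0.05142643468536731 mid 0.06574855553000908 [ 0.4456 -0.2035  0.086 ] label c [ 0.4454 -0.2034  0.086 ] Tmid [ 0.438  -0.2145  0.08  ] 0.09061836004834631
-37.88670111650599
term (array([ 0.4736, -0.2422,  0.0778]), [np.float64(6.869861881970564e-05), np.float64(6.869861881967717e-05)])
term (array([ 0.4021, -0.1865,  0.0796]), [np.float64(3.751476983371911e-05), np.float64(3.7514769833802134e-05)])
label tri (array([ 0.4467, -0.2018,  0.0904]), [np.float64(0.0028030203273339757), np.float64(0.002803020327333971)])
[ 0.4456 -0.2035  0.086 ] [ 0.4425 -0.2152  0.2095] (array([ -4.8, -11.1, 131.5]), np.float64(-38.06))
```

Emit:
send_rows --xyz '[[-2,-6,10],[-5,-11,20],[-5,-11,40],[-5,-11,60],[-5,-11,80],[-5,-11,100],[-5,-11,115],[-5,-11,125],[-5,-11,131],[-5,-11,131]]' --dr '[[0,0,0],[0,0,0],[0,0,0],[0,0,0],[0,0,0],[0,0,0],[0,0,0],[0,0,0],[0,0,0],[0,0,0]]'

```text
time: 2.8
position: [0.4446, -0.2025, 0.077]
tool_rot: [-2.968, 1.027, 0.004]
ft_force: [-0.6, -0.4, -0.2]
grip_width: 0.997
grip_force: 0.0
```

Emit:
send_rows --xyz '[[0,0,0],[0,0,0],[0,0,0],[0,0,0],[0,0,0],[0,0,0],[0,0,0],[0,0,0],[0,0,0],[0,0,0]]' --dr '[[0,0,0],[0,0,0],[0,0,0],[0,0,0],[0,0,0],[0,0,0],[0,0,0],[0,0,0],[0,0,0],[0,0,0]]' --jaw 40 --grip_force 40

```text
time: 3.63
position: [0.4455, -0.2037, 0.0788]
tool_rot: [2.968, -1.029, 0.0]
ft_force: [-1.8, -0.6, 2.8]
grip_width: 0.571
grip_force: 39.9
```

Emit:
send_rows --xyz '[[0,0,-10],[0,0,-30],[0,0,-60],[0,0,-90],[-5,-15,-115],[-20,-50,-135],[-35,-90,-155],[-50,-130,-170],[-64,-165,-180],[-73,-187,-180]]' --dr '[[0,0,0],[0,0,0],[0,0,0],[0,0,0],[0,0,0],[0,0,0],[0,0,0],[0,0,0],[0,0,0],[0,0,0]]'

```text
time: 4.47
position: [0.5047, -0.007, 0.2607]
tool_rot: [-2.968, 1.024, -0.004]
ft_force: [0.8, 0.7, -4.0]
grip_width: 0.572
grip_force: 39.9
```

Emit:
send_rows --xyz '[[0,0,0],[0,0,0],[0,0,0],[0,0,0],[0,0,0],[0,0,0],[0,0,0],[0,0,0],[0,0,0],[0,0,0]]' --dr '[[0,0,-0.12],[0,0,-0.24],[0,0,-0.36],[0,0,-0.48],[0,0,-0.6],[0,0,-0.72],[0,0,-0.84],[0,0,-0.94],[0,0,-1.0],[0,0,-1.0]]'

```text
time: 5.3
position: [0.5029, -0.0108, 0.2577]
tool_rot: [-3.097, -0.523, 0.003]
ft_force: [-0.6, 0.0, -5.4]
grip_width: 0.571
grip_force: 39.9
```

```bash
python3 - <<'E'
from h import *
import pickle
get_image("scene");get_image("scene")
im,C,st=snap("wrist"); save("w3.png",cv2.resize(im,(800,600))); pickle.dump((im,C,st),open("w3.pkl","wb"))
print(st["time"],st["position"],st["tool_rot"],np.abs(st["qd"]).max(),st["grip_width"],st["ft_force"])
E
```

```text
5.4 [ 0.5032531  -0.01105416  0.25799497] [-3.09809850e+00 -5.17892942e-01  2.23859908e-03] 0.006914841737401455 0.5727614044328024 [-0.10785445  0.11032059 -4.82382583]
```

View pics/w3.png

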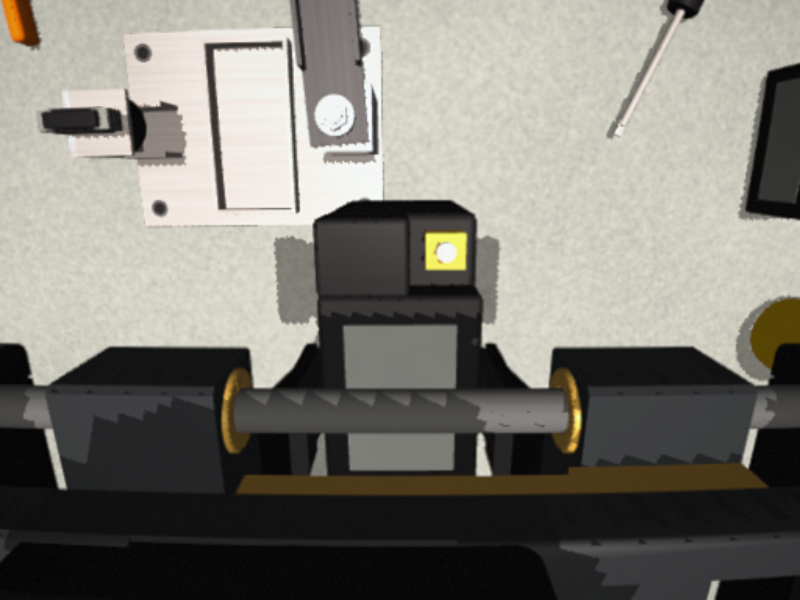

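This view gives the plate corners at (125,35), (380,27) and (146,226), the bolt head at (334,115), and the lock bar around (80,121). The lip rectangle spans from about (207,43) to (297,210).

```bash
python3 - <<'E'
from h import *
import pickle
np.set_printoptions(precision=4,suppress=True)
im,C,st=pickle.load(open("w3.pkl","rb"));k=.64
g=lambda u,v,z: onz(C,u*k,v*k,z)[:2]
A,B,D_,E_=g(125,35,.004),g(380,27,.004),g(146,226,.004),g(316,222,.004)
print("AB",np.linalg.norm(A-B),"AD",np.linalg.norm(A-D_))
y=A-B; yaw=np.degrees(np.arctan2(-y[0],y[1])); x=A-D_; print("yaw",yaw,np.degrees(np.arctan2(x[1],x[0])), np.degrees(np.arctan2(*( (D_-E_)*[-1,1]))))
c=(B+D_)/2;print("centre diag",c)
b=g(334,115,.112);l=g(80,121,.119);print("bolt",b,"lock",l,np.linalg.norm(b-l),"mid",(b+l)/2,"yaw",np.degrees(np.arctan2(-(l-b)[0],(l-b)[1])))
P=pickle.load(open("d0.pkl","rb"));S=P["scene"][1];Q=P["side"][1]
# lips outer top corners z .022 / .018
for z in(.018,):
  p=[g(*q,z) for q in [(207,44),(288,40),(297,212),(219,208)]];print("lips",np.mean(p,0),[np.linalg.norm(p[i]-p[(i+1)%4]) for i in range(4)])
print("bolt tri",tri(ray(C,334*k,115*k),ray(S,432*k,299*k)),"lock tri",tri(ray(C,80*k,121*k),ray(S,486*k,269*k)))
t=g(395*1.0,250,.1)
# battery in hand
h=st["position"][2]-.0788+.086
w=[onz(C,u*k,v*k,h) for u,v in [(318,295),(480,290)]];print("bat w",np.linalg.norm(w[0]-w[1]),totool(st,(w[0]+w[1])/2))
n=get_state()
for r,a in [("diag",c),("mid",(b+l)/2)]: print(r,a,totool(n,[*a,.2]))
E
```

```text
AB 0.19718289888036827 AD 0.147904008644142
yaw 19.41929268183244 18.951292505649896 19.918118768244582
centre diag [0.5618 0.1309]
bolt [0.5867 0.0589] lock [0.5382 0.1961] 0.1455444248168664 mid [0.5624 0.1275] yaw 19.45416349629335
lips [0.5627 0.1298] [np.float64(0.06056646079771486), np.float64(0.12570861079041268), np.float64(0.06222669764433259), np.float64(0.12064749132439145)]
bolt tri (array([0.5858, 0.0557, 0.1025]), [np.float64(0.004747763056617744), np.float64(0.00474776305661773)]) lock tri (array([0.5369, 0.2041, 0.1082]), [np.float64(0.0008977992538866403), np.float64(0.0008977992538866628)])
bat w 0.047642406895970775 (array([36.5, -1.6, -7.2]), np.float64(18.98))
diag [0.5618 0.1309] (array([ 101.5, -115.3,   58.1]), np.float64(18.99))
mid [0.5624 0.1275] (array([ 101. , -111.8,   58.1]), np.float64(18.99))
```

Emit:
send_rows --xyz '[[8,-9,0],[20,-23,0],[34,-39,5],[48,-55,10],[62,-71,15],[76,-87,20],[89,-102,20],[97,-112,20],[101,-116,20],[101,-116,20]]' --dr '[[0,0,0],[0,0,0],[0,0,0],[0,0,0],[0,0,0],[0,0,0],[0,0,-0.007],[0,0,-0.007],[0,0,-0.007],[0,0,-0.007]]'

```text
time: 6.28
position: [0.5613, 0.1329, 0.2383]
tool_rot: [-3.095, -0.534, 0.001]
ft_force: [-0.4, -0.4, -4.9]
grip_width: 0.565
grip_force: 39.9
```

```bash
python3 - <<'E'
from h import *
import pickle
get_image("scene");get_image("side")
im,C,st=snap("wrist"); save("w4.png",cv2.resize(im,(800,600))); pickle.dump((im,C,st),open("w4.pkl","wb"))
print(st["time"],st["position"],st["tool_rot"],np.abs(st["qd"]).max())
E
```

```text
6.3833 [0.56126454 0.13026832 0.23826221] [ 3.09573653e+00  5.29234936e-01 -1.58056864e-03] 0.016495428036115412
```

View pics/w4.png

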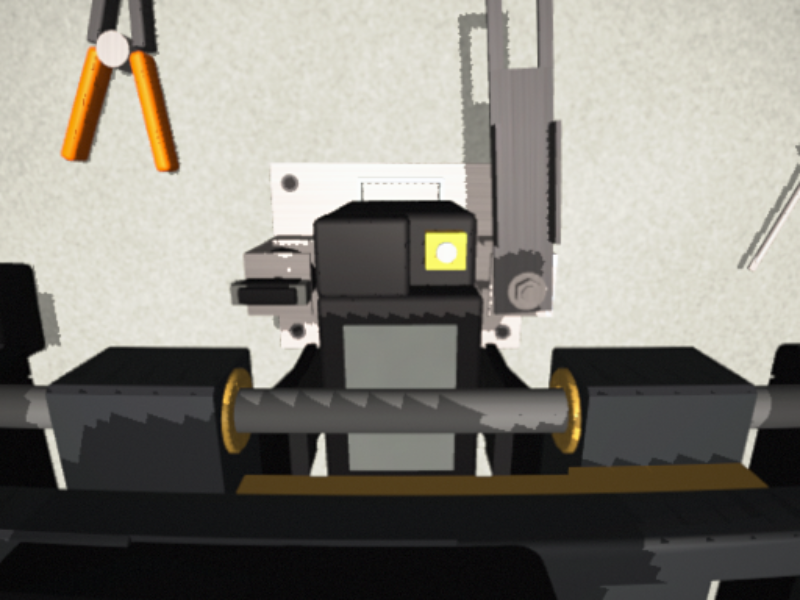

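Closer view: the bolt is at (527,290), the lock bar spans columns 232–310 at row 286, and the plate holes are at (290,183), (297,331) and (503,331). The far lip spans columns 362–440 at row 183.

```bash
python3 - <<'E'
from h import *
import pickle
np.set_printoptions(precision=4,suppress=True)
im,C,st=pickle.load(open("w4.pkl","rb"));k=.64
g=lambda u,v,z: onz(C,u*k,v*k,z)
n=get_state();print(n["position"],n["tool_rot"])
h1,h2=g(290,183,.004),g(503,331,.004);print("holes",np.linalg.norm((h1-h2)[:2]),totool(n,(h1+h2)/2))
b,l=g(527,290,.112),g(271,285,.119);print("bolt",b,totool(n,b),"lock",l,totool(n,l),np.linalg.norm((b-l)[:2]),totool(n,(b+l)/2),np.degrees(np.arctan2(*((l-b)[:2]*[-1,1]))))
p=g(362,183,.018),g(440,182,.018);print("far lip",np.linalg.norm(p[0]-p[1]),totool(n,(p[0]+p[1])/2))
p=[g(297,331,.004),g(503,331,.004)];print(totool(n,p[0]),totool(n,p[1]));print("hole FL",totool(n,h1))
for u in (490,550): print(totool(n,g(u,100,.0955)),totool(n,g(u,200,.0955)))
E
```

```text
[0.5613 0.1297 0.2383] [ 3.0956  0.5279 -0.0012]
holes 0.20774485607430265 (array([  1.8,  -1.4, 234.3]), np.float64(19.36))
bolt [0.5889 0.0631 0.112 ] (array([  4.1,  71.8, 126.4]), np.float64(19.36)) lock [0.5447 0.2027 0.119 ] (array([  8.6, -74.5, 119.2]), np.float64(19.36)) 0.14642584536785314 (array([  6.3,  -1.4, 122.8]), np.float64(19.36)) 17.564302612472922
far lip 0.05746794918064118 (array([ 62.1,  -1.3, 220.3]), np.float64(19.36))
(array([-58.1, -87.3, 234.3]), np.float64(19.36)) (array([-58. ,  83.5, 234.5]), np.float64(19.36))
hole FL (array([ 61.6, -86.4, 234.2]), np.float64(19.36))
(array([109.8,  48.5, 142.8]), np.float64(19.36)) (array([ 54.3,  50.8, 142.8]), np.float64(19.36))
(array([110.2,  82.4, 142.8]), np.float64(19.36)) (array([ 54.5,  86.3, 142.9]), np.float64(19.36))
```

```bash
python3 - <<'E'
from h import *
import pickle
im,C,st=pickle.load(open("w4.pkl","rb"));k=.64
z=st["position"][2]
for dz in (0,.002,.005): print(dz,totool(st,onz(C,446*k,251*k,z+dz)),totool(st,onz(C,400*k,325*k,z+.007)),totool(st,onz(C,400*k,470*k,z+.007)), totool(st,onz(C,400*k,297*k,z+.007)))
E
```

```text
0 (array([47.6, 12.7, -0. ]), np.float64(19.4)) (array([26.4, -1.2, -7. ]), np.float64(19.4)) (array([-23.8,  -1.2,  -7. ]), np.float64(19.4)) (array([35.1, -1.2, -7. ]), np.float64(19.4))
0.002 (array([48. , 12.5, -2. ]), np.float64(19.4)) (array([26.4, -1.2, -7. ]), np.float64(19.4)) (array([-23.8,  -1.2,  -7. ]), np.float64(19.4)) (array([35.1, -1.2, -7. ]), np.float64(19.4))
0.005 (array([48.5, 12.2, -5. ]), np.float64(19.4)) (array([26.4, -1.2, -7. ]), np.float64(19.4)) (array([-23.8,  -1.2,  -7. ]), np.float64(19.4)) (array([35.1, -1.2, -7. ]), np.float64(19.4))
```

Emit:
send_rows --xyz '[[0,0,8],[0,0,23],[0,0,40],[0,0,57],[0,0,74],[0,0,91],[0,0,107],[0,0,120],[0,0,128],[0,0,132]]' --dr '[[0,0,0],[0,0,0],[0,0,0],[0,0,0],[0,0,0],[0,0,0],[0,0,0],[0,0,0],[0,0,0],[0,0,0]]'

```text
time: 7.27
position: [0.5607, 0.1304, 0.105]
tool_rot: [3.096, 0.53, -0.003]
ft_force: [0.4, 0.5, -4.5]
grip_width: 0.576
grip_force: 39.9
```

Emit:
send_rows --xyz '[[0,0,3],[0,0,6],[0,0,9],[0,0,12],[0,0,14],[0,0,16],[0,0,18],[0,0,20],[0,0,21],[0,0,21]]' --dr '[[0,0,0],[0,0,0],[0,0,0],[0,0,0],[0,0,0],[0,0,0],[0,0,0],[0,0,0],[0,0,0],[0,0,0]]'

```text
time: 8.1
position: [0.5613, 0.1313, 0.0853]
tool_rot: [3.096, 0.531, -0.001]
ft_force: [-0.9, 0.1, -4.9]
grip_width: 0.57
grip_force: 39.9
```

Emit:
send_rows --xyz '[[0,0,0.5],[0,0,1],[0,0,1.5],[0,0,2],[0,0,2.5],[0,0,3],[0,0,3],[0,0,3],[0,0,3],[0,0,3]]' --dr '[[0,0,0],[0,0,0],[0,0,0],[0,0,0],[0,0,0],[0,0,0],[0,0,0],[0,0,0],[0,0,0],[0,0,0]]'

```text
time: 8.93
position: [0.5615, 0.1313, 0.0829]
tool_rot: [3.096, 0.531, 0.0]
ft_force: [-2.3, 0.5, 0.7]
grip_width: 0.569
grip_force: 39.9
```

Emit:
send_rows --xyz '[[0,0,0],[0,0,0],[0,0,0],[0,0,0],[0,0,0],[0,0,0],[0,0,-3],[0,0,-8],[0,0,-15],[0,0,-25]]' --dr '[[0,0,0],[0,0,0],[0,0,0],[0,0,0],[0,0,0],[0,0,0],[0,0,0],[0,0,0],[0,0,0],[0,0,0]]' --jaw 62

```text
time: 9.77
position: [0.5611, 0.1313, 0.1079]
tool_rot: [3.096, 0.531, -0.001]
ft_force: [0.8, 0.1, 0.2]
grip_width: 0.706
grip_force: 0.0
```

Emit:
send_rows --xyz '[[0,0,-15],[0,0,-35],[5,6,-45],[16,19,-45],[29,34,-45],[42,49,-45],[53,62,-45],[60,70,-45],[62,73,-45],[62,73,-45]]' --dr '[[0,0,0],[0,0,0],[0,0,0],[0,0,-0.02],[0,0,-0.04],[0,0,-0.054],[0,0,-0.054],[0,0,-0.054],[0,0,-0.054],[0,0,-0.054]]'

```text
time: 10.6
position: [0.6447, 0.0825, 0.1524]
tool_rot: [-3.081, -0.613, 0.0]
ft_force: [-0.4, -0.5, -0.1]
grip_width: 0.712
grip_force: 0.0
```

```bash
python3 - <<'E'
from h import *
import pickle
get_image("scene")
im,C,st=snap("wrist"); save("w5.png",cv2.resize(im,(800,600))); pickle.dump((im,C,st),open("w5.pkl","wb"))
print(st["time"],st["position"],st["tool_rot"],st["joint_positions"],st["grip_width"])
E
```

```text
10.65 [0.6439392  0.08347472 0.1524458 ] [-3.08032141e+00 -6.14559618e-01  9.41914994e-04] [ 0.33530369  0.45159225 -0.6610601   1.54211213  0.28586219  1.24712218
 -1.54561689] 0.7142853772807901
```

View pics/w5.png

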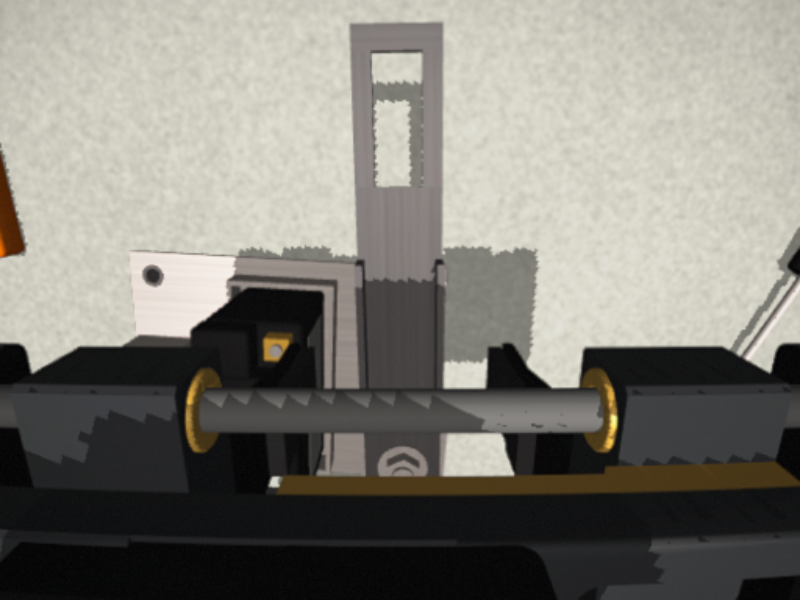

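The strap runs up the middle of the view (columns 352–442, centre about 398) and lies between the open fingers. The battery sits in the tray on the left.

```bash
python3 - <<'E'
from h import *
import pickle
np.set_printoptions(precision=3,suppress=True)
for i in range(1,6):
    im,C,st=pickle.load(open(f"w{i}.pkl","rb")); print(np.array(st["position"]),totool(st,[0,0,0])[1],np.array(st["joint_positions"]))
im,C,st=pickle.load(open("w5.pkl","rb"));k=.64
a=onz(C,397*k,38*k,.0955);b=onz(C,403*k,270*k,.0955);print(totool(st,a),totool(st,b))
E
```

```text
[ 0.443 -0.213  0.239] 24.21 [ 0.781 -0.002 -0.384  1.821 -0.     1.322 -0.751]
[ 0.442 -0.215  0.209] -38.06 [ 0.775  0.019 -0.379  1.862  0.008  1.262 -1.841]
[ 0.503 -0.011  0.258] 18.98 [ 0.571  0.027 -0.607  1.76   0.015  1.362 -1.279]
[0.561 0.13  0.238] 19.4 [ 0.348  0.232 -0.721  1.621  0.157  1.349 -1.626]
[0.644 0.083 0.152] 22.57 [ 0.335  0.452 -0.661  1.542  0.286  1.247 -1.546]
(array([120.9,  -2.3,  56.9]), np.float64(22.57)) (array([30.1,  0.1, 56.9]), np.float64(22.57))
```

Emit:
send_rows --xyz '[[0,0,4],[0,0,10],[0,0,17],[0,0,24],[0,0,31],[0,0,37],[0,0,41],[0,0,42],[0,0,42],[0,0,42]]' --dr '[[0,0,-0.005],[0,0,-0.01],[0,0,-0.01],[0,0,-0.01],[0,0,-0.01],[0,0,-0.01],[0,0,-0.01],[0,0,-0.01],[0,0,-0.01],[0,0,-0.01]]'

```text
time: 11.53
position: [0.6444, 0.0833, 0.1107]
tool_rot: [-3.078, -0.63, -0.001]
ft_force: [-0.0, -0.6, -0.2]
grip_width: 0.711
grip_force: 0.0
```

Emit:
send_rows --xyz '[[0,0,0],[0,0,0],[0,0,0],[0,0,0],[0,0,0],[0,0,0],[0,0,0],[0,0,0],[0,0,0],[0,0,0]]' --dr '[[0,0,0],[0,0,0],[0,0,0],[0,0,0],[0,0,0],[0,0,0],[0,0,0],[0,0,0],[0,0,0],[0,0,0]]' --jaw 28 --grip_force 25

```text
time: 12.37
position: [0.6443, 0.0833, 0.1106]
tool_rot: [-3.078, -0.63, -0.0]
ft_force: [0.0, 0.6, 2.0]
grip_width: 0.409
grip_force: 25.0
```

```bash
cat > arc.py <<'E'
from h import *
# bolt in world; rows moving the held strap to given (swing, lift), relative to current pose (grip at rest: swing s0, lift l0)
TY=np.radians(19.4); c=np.array([.5618,.1312]); bolt=np.array([c[0]+.076*np.sin(TY),c[1]-.076*np.cos(TY),.0915])
def strapR(s,l):  # strap frame x across, y along, z up
    return R.from_euler("z",TY-s)*R.from_euler("x",l)
def rows(st,s0,l0,path):
    Rt=R.from_rotvec(st["tool_rot"]); p=np.array(st["position"])
    for s,l in path:
        Q=strapR(s,l)*strapR(s0,l0).inv(); q=bolt+Q.apply(p-bolt)
        d=Rt.inv().apply(q-p)*1000; r=(Rt.inv()*Q*Rt).as_rotvec()
        print(np.round(d,1).tolist(),np.round(r,3).tolist())
E
python3 - <<'E'
from arc import *
st=get_state(); print(st["time"],st["position"],st["tool_rot"],totool(st,bolt))
d=np.array(st["position"])-bolt; s=TY-np.arctan2(-d[0],d[1]); print("swing by pos",s,"by yaw",TY+np.pi/2-np.radians(totool(st,bolt)[1]),np.hypot(d[0],d[1]))
s=TY+np.pi/2-np.radians(totool(st,bolt)[1])
rows(st,s,0,[(s,l) for l in np.linspace(.03,.3,10)])
E
```

```text
12.3667 [0.64428242 0.08328242 0.11063686] [-3.07771723e+00 -6.29999783e-01 -3.28511060e-04] (array([-62. ,  -0.6,  19.1]), np.float64(23.14))
swing by pos 1.5158188194254434 by yaw 1.5055210127703087 0.06197657109588045
[-0.6, 0.0, -1.9] [0.0, 0.03, -0.0]
[-1.3, 0.0, -3.7] [0.0, 0.06, -0.0]
[-2.0, 0.0, -5.5] [0.0, 0.09, -0.0]
[-2.7, 0.0, -7.3] [0.0, 0.12, -0.0]
[-3.6, 0.0, -9.0] [0.0, 0.15, -0.0]
[-4.4, 0.0, -10.8] [0.0, 0.18, -0.0]
[-5.3, 0.0, -12.5] [0.0, 0.21, -0.0]
[-6.3, 0.0, -14.2] [0.0, 0.24, -0.0]
[-7.3, 0.0, -15.8] [0.0, 0.27, -0.0]
[-8.4, 0.0, -17.5] [0.0, 0.3, -0.0]
```

Emit:
send_rows --xyz '[[-0.6,0,-1.9],[-1.3,0,-3.7],[-2,0,-5.5],[-2.7,0,-7.3],[-3.6,0,-9],[-4.4,0,-10.8],[-5.3,0,-12.5],[-6.3,0,-14.2],[-7.3,0,-15.8],[-8.4,0,-17.5]]' --dr '[[0,0.03,0],[0,0.06,0],[0,0.09,0],[0,0.12,0],[0,0.15,0],[0,0.18,0],[0,0.21,0],[0,0.24,0],[0,0.27,0],[0,0.3,0]]'

```text
time: 13.2
position: [0.6365, 0.08, 0.1281]
tool_rot: [-2.986, -0.612, -0.454]
ft_force: [0.8, 1.1, -1.8]
grip_width: 0.413
grip_force: 25.0
```

```bash
python3 - <<'E'
from arc import *
get_image("side")
st=get_state(); print(st["time"],st["position"],st["tool_rot"],st["ft_force"],st["grip_width"])
s=1.505
rows(st,s,.3,[(v,.3) for v in np.linspace(s,.755,11)[1:]])
E
```

```text
13.25 [0.63635002 0.07992901 0.12840956] [-2.98555937 -0.61109333 -0.45702652] [ 3.52916673  1.76873473 -1.39228475] 0.41181824222536484
[-0.1, -4.0, -0.0] [0.022, 0.0, -0.072]
[-0.5, -8.0, -0.2] [0.045, 0.0, -0.143]
[-1.2, -11.9, -0.4] [0.067, 0.0, -0.215]
[-2.1, -15.8, -0.7] [0.09, 0.0, -0.286]
[-3.3, -19.6, -1.1] [0.112, 0.0, -0.358]
[-4.8, -23.3, -1.5] [0.135, 0.0, -0.429]
[-6.6, -26.8, -2.1] [0.157, 0.0, -0.501]
[-8.6, -30.2, -2.7] [0.179, 0.0, -0.573]
[-10.8, -33.5, -3.4] [0.202, 0.0, -0.644]
[-13.3, -36.5, -4.2] [0.224, 0.0, -0.716]
```

Emit:
send_rows --xyz '[[-0.1,-4,0],[-0.5,-8,-0.2],[-1.2,-11.9,-0.4],[-2.1,-15.8,-0.7],[-3.3,-19.6,-1.1],[-4.8,-23.3,-1.5],[-6.6,-26.8,-2.1],[-8.6,-30.2,-2.7],[-10.8,-33.5,-3.4],[-13.3,-36.5,-4.2]]' --dr '[[0.022,0,-0.072],[0.045,0,-0.143],[0.067,0,-0.215],[0.09,0,-0.286],[0.112,0,-0.358],[0.135,0,-0.429],[0.157,0,-0.501],[0.179,0,-0.573],[0.202,0,-0.644],[0.224,0,-0.716]]'

```text
time: 14.08
position: [0.609, 0.1083, 0.128]
tool_rot: [-2.471, -1.615, -0.372]
ft_force: [-0.7, 2.1, -0.9]
grip_width: 0.409
grip_force: 25.0
```

```bash
python3 - <<'E'
from arc import *
get_image("side")
st=get_state(); print(st["time"],st["position"],st["tool_rot"],st["ft_force"],st["grip_width"],st["joint_positions"])
rows(st,.755,.3,[(v,.3) for v in np.linspace(.755,0,11)[1:]])
E
```

```text
14.1333 [0.60884377 0.10837797 0.12793159] [-2.46765792 -1.61773158 -0.37123301] [-0.73791934  2.35960447 -0.2591569 ] 0.4128215463051775 [ 0.71105114  0.39330377 -0.93094658  1.78264026  0.07057016  0.95392112
 -0.6021901 ]
[-0.1, -4.0, -0.0] [0.022, -0.0, -0.072]
[-0.5, -8.1, -0.1] [0.045, -0.001, -0.144]
[-1.2, -12.0, -0.3] [0.067, -0.001, -0.216]
[-2.2, -15.9, -0.6] [0.09, -0.001, -0.288]
[-3.4, -19.8, -1.0] [0.112, -0.001, -0.361]
[-5.0, -23.5, -1.4] [0.134, -0.002, -0.433]
[-6.7, -27.1, -2.0] [0.157, -0.002, -0.505]
[-8.8, -30.5, -2.6] [0.179, -0.002, -0.577]
[-11.1, -33.7, -3.3] [0.201, -0.002, -0.649]
[-13.6, -36.8, -4.1] [0.224, -0.003, -0.721]
```

Emit:
send_rows --xyz '[[-0.1,-4,0],[-0.5,-8.1,-0.1],[-1.2,-12,-0.3],[-2.2,-15.9,-0.6],[-3.4,-19.8,-1],[-5,-23.5,-1.4],[-6.7,-27.1,-2],[-8.8,-30.5,-2.6],[-11.1,-33.7,-3.3],[-13.6,-36.8,-4.1]]' --dr '[[0.022,0,-0.072],[0.045,-0.001,-0.144],[0.067,-0.001,-0.216],[0.09,-0.001,-0.288],[0.112,-0.001,-0.361],[0.134,-0.002,-0.433],[0.157,-0.002,-0.505],[0.179,-0.002,-0.577],[0.201,-0.002,-0.649],[0.224,-0.003,-0.721]]'

```text
time: 14.97
position: [0.5695, 0.11, 0.128]
tool_rot: [-1.665, -2.355, -0.246]
ft_force: [-0.3, 1.1, -0.0]
grip_width: 0.413
grip_force: 25.0
```

```bash
python3 - <<'E'
from arc import *
import pickle
get_image("side")
im,C,st=snap("wrist"); pickle.dump((im,C,st),open("w6.pkl","wb"));save("w6.png",cv2.resize(im,(800,600)))
print(st["time"],st["position"],st["tool_rot"],st["ft_force"],st["grip_width"])
n=np.array(st["position"])-bolt; print("swing by pos",TY-np.arctan2(-n[0],n[1]))
E
```

```text
15.0167 [0.5692772  0.11002031 0.12782181] [-1.6603596  -2.35732104 -0.24568993] [-1.10810342  0.05184088 -0.41045526] 0.41714198962259436
swing by pos 0.0003286712492429067
```

View pics/w6.png

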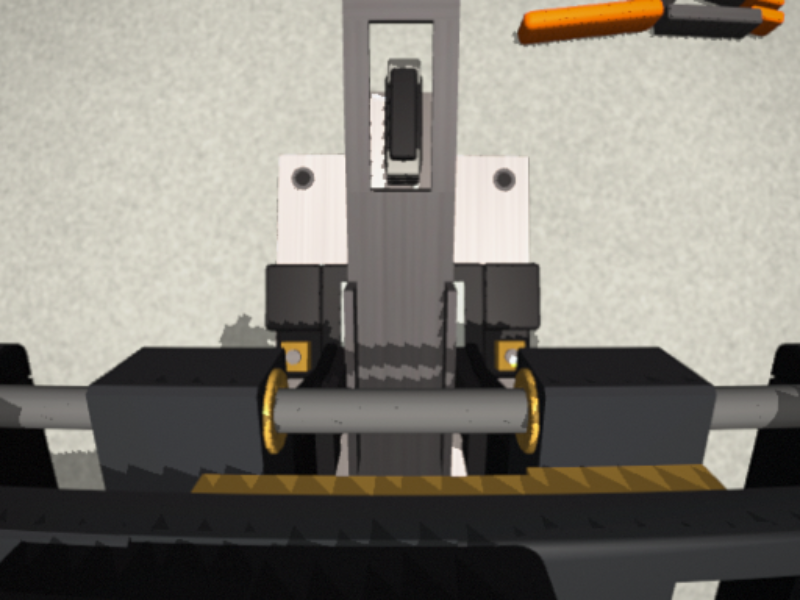

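The head stands inside the slot: head columns 387–420, slot columns 369–433. I'll lower the strap now.

```bash
python3 - <<'E'
from arc import *
rows(get_state(),0,.3,[(0,l) for l in np.linspace(.3,0,10)[1:]])
E
```

```text
[0.6, 0.0, 2.1] [-0.0, -0.033, 0.0]
[1.1, 0.0, 4.2] [-0.0, -0.067, 0.0]
[1.6, 0.0, 6.3] [-0.0, -0.1, 0.0]
[2.0, 0.0, 8.4] [-0.0, -0.133, 0.001]
[2.3, 0.0, 10.5] [-0.0, -0.167, 0.001]
[2.5, 0.0, 12.7] [-0.0, -0.2, 0.001]
[2.7, 0.1, 14.8] [-0.0, -0.233, 0.001]
[2.8, 0.1, 17.0] [-0.001, -0.267, 0.001]
[2.8, 0.1, 19.1] [-0.001, -0.3, 0.001]
```

Emit:
send_rows --xyz '[[0.6,0,2.1],[1.1,0,4.2],[1.6,0,6.3],[2,0,8.4],[2.3,0,10.5],[2.5,0,12.7],[2.7,0,14.8],[2.8,0,17],[2.8,0,19.1],[2.8,0,19.1]]' --dr '[[0,-0.033,0],[0,-0.067,0],[0,-0.1,0],[0,-0.133,0],[0,-0.167,0.001],[0,-0.2,0.001],[0,-0.233,0.001],[0,-0.267,0.001],[0,-0.3,0.001],[0,-0.3,0.001]]'

```text
time: 15.9
position: [0.5667, 0.1179, 0.1106]
tool_rot: [1.812, 2.562, -0.009]
ft_force: [-0.6, -0.8, -1.2]
grip_width: 0.411
grip_force: 25.0
```

Emit:
send_rows --xyz '[[0,0,0],[0,0,0],[0,0,0],[0,0,0],[0,0,0],[0,0,-5],[0,0,-12],[0,0,-22],[0,0,-32],[0,0,-40]]' --dr '[[0,0,0],[0,0,0],[0,0,0],[0,0,0],[0,0,0],[0,0,0],[0,0,0],[0,0,0],[0,0,0],[0,0,0]]' --jaw 62

```text
time: 16.73
position: [0.5678, 0.118, 0.1525]
tool_rot: [-1.817, -2.563, 0.002]
ft_force: [1.5, -0.7, 0.1]
grip_width: 0.713
grip_force: 0.0
```

```bash
python3 - <<'E'
from arc import *
import pickle
get_image("side")
im,C,st=snap("wrist"); pickle.dump((im,C,st),open("w7.pkl","wb"));save("w7.png",cv2.resize(im,(800,600)))
print(st["time"],st["position"],st["tool_rot"],st["ft_force"],st["joint_positions"])
lk=c+.076*np.array([-np.sin(TY),np.cos(TY)]); print(lk,totool(st,[*lk,.15]))
E
```

```text
16.7833 [0.56861891 0.11834463 0.15390195] [ 1.81620921e+00  2.56161841e+00 -2.11563860e-04] [0.98601    0.54765824 1.32086618] [ 0.57394523  0.39971096 -1.00749916  1.71039053  0.35803024  1.229818
 -0.18280093]
[0.53655575 0.20288492] (array([90.4, -2.3,  3.8]), np.float64(109.33))
```

View pics/w7.png

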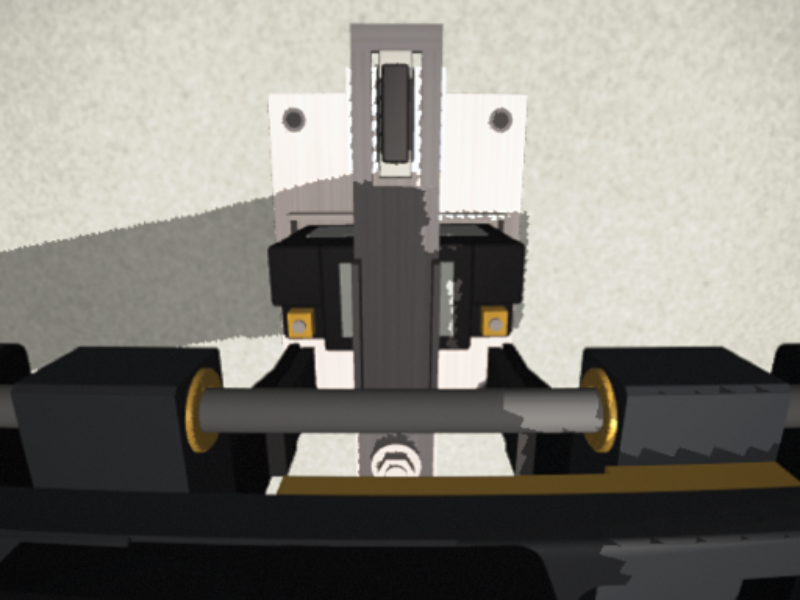

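The strap lies level with the head through its slot. The head bar is at columns 382–410 and rows 65–162, and its centre is about (396,114). The battery is seated.

```bash
python3 - <<'E'
from h import *
import pickle
im,C,st=pickle.load(open("w7.pkl","rb"));k=.64
for z in (.116,.119): print(z,[totool(st,onz(C,u*k,v*k,z))[0] for u,v in [(396,65),(396,162),(383,114),(410,114),(396,51),(396,178)]])
print("bolt",totool(st,onz(C,396*k,463*k,.112)))
im6,C6,s6=pickle.load(open("w6.pkl","rb"))
print(tri(ray(C6,403.5*k,70*k),ray(C,396*k,65*k)),tri(ray(C6,403.5*k,159*k),ray(C,396*k,162*k)))
n=get_state();print(n["position"],n["time"])
E
```

```text
0.116 [array([107.6,  -0.8,  37.8]), array([74.5, -0.8, 37.8]), array([91.2, -5.4, 37.8]), array([91.2,  4.2, 37.8]), array([112.2,  -0.8,  37.8]), array([68.8, -0.8, 37.8])]
0.119 [array([107. ,  -0.7,  34.8]), array([74.4, -0.8, 34.8]), array([90.9, -5.3, 34.8]), array([90.9,  4.2, 34.8]), array([111.6,  -0.7,  34.8]), array([68.8, -0.8, 34.8])]
bolt (array([-53.8,  -1.2,  42. ]), np.float64(109.33))
(array([0.53221236, 0.2194478 , 0.11665003]), [np.float64(0.00016943440775066165), np.float64(0.00016943440775038163)]) (array([0.54320855, 0.18831215, 0.11602549]), [np.float64(2.9291046805148863e-05), np.float64(2.929104680505256e-05)])
[0.56846262 0.11817973 0.15289079] 16.8333
```

```bash
python3 - <<'E'
from h import *
import pickle
P=pickle.load(open("d0.pkl","rb"));S=P["scene"][1];Q=P["side"][1];k=.64
print(tri(ray(S,537*k,195*k),ray(Q,424*k,428*k)),tri(ray(S,595*k,180*k),ray(Q,430*k,520*k)))
E
```

```text
(array([0.41587774, 0.39833239, 0.19016084]), [np.float64(0.006202346271283824), np.float64(0.006202346271283731)]) (array([0.37135316, 0.58107144, 0.17724192]), [np.float64(0.006066811798564991), np.float64(0.006066811798565105)])
```

Emit:
send_rows --xyz '[[5,0,0],[15,0,0],[27,0,0],[40,0,0],[53,0,0],[66,0,0],[77,0,0],[85,0,0],[90,0,0],[90.5,0,0]]' --dr '[[0,0,0],[0,0,0],[0,0,0],[0,0,0],[0,0,0],[0,0,0],[0,0,0],[0,0,0],[0,0,0],[0,0,0]]'

```text
time: 17.67
position: [0.5367, 0.2046, 0.1507]
tool_rot: [-1.814, -2.563, 0.004]
ft_force: [-1.4, 0.1, 0.2]
grip_width: 0.715
grip_force: 0.0
```

Emit:
send_rows --xyz '[[0,0,0],[0,0,0],[0,0,0],[0,0,0],[0,0,0],[0,0,0],[0,0,0],[0,0,0],[0,0,0],[0,0,0]]' --dr '[[0,0,-0.08],[0,0,-0.16],[0,0,-0.24],[0,0,-0.32],[0,0,-0.4],[0,0,-0.48],[0,0,-0.56],[0,0,-0.64],[0,0,-0.72],[0,0,-0.8]]'

```text
time: 18.5
position: [0.5378, 0.202, 0.1505]
tool_rot: [-0.672, -3.067, 0.004]
ft_force: [-0.2, -0.6, 0.5]
grip_width: 0.715
grip_force: 0.0
```

Emit:
send_rows --xyz '[[0,0,0],[0,0,0],[0,0,0],[0,0,0],[0,0,0],[0,0,0],[0,0,0],[0,0,0],[0,0,0],[0,0,0]]' --dr '[[0,0,-0.09],[0,0,-0.18],[0,0,-0.27],[0,0,-0.36],[0,0,-0.45],[0,0,-0.54],[0,0,-0.63],[0,0,-0.71],[0,0,-0.772],[0,0,-0.772]]'

```text
time: 19.33
position: [0.5378, 0.2021, 0.1503]
tool_rot: [0.528, -3.093, 0.002]
ft_force: [-0.1, 0.1, -0.4]
grip_width: 0.712
grip_force: 0.0
```

```bash
python3 - <<'E'
from h import *
import pickle
get_image("side")
im,C,st=snap("wrist"); pickle.dump((im,C,st),open("w8.pkl","wb"));save("w8.png",cv2.resize(im,(800,600)))
print(st["time"],st["position"],st["tool_rot"],st["ft_force"],st["joint_positions"],totool(st,[.5372,.2034,.1145]),totool(st,[.5366,.2029,.1145]))
E
```

```text
19.3833 [0.53769614 0.20227259 0.15035076] [ 5.24189735e-01 -3.09413101e+00  1.51948961e-03] [-0.21942921 -0.2098478  -0.34358232] [ 0.60330941  0.57639289 -1.31700331  1.7217207   0.57684886  1.30963053
  1.07040333] (array([-0. ,  1.2, 35.9]), np.float64(-160.77)) (array([ 0.7,  1. , 35.9]), np.float64(-160.77))
```

Emit:
send_rows --xyz '[[0,0.5,4],[0,1,9],[0,1,15],[0,1,20],[0,1,25],[0,1,29],[0,1,32],[0,1,34],[0,1,35],[0,1,35]]' --dr '[[0,0,0],[0,0,0],[0,0,0],[0,0,0],[0,0,0],[0,0,0],[0,0,0],[0,0,0],[0,0,0],[0,0,0]]'

```text
time: 20.27
position: [0.5368, 0.204, 0.1155]
tool_rot: [0.529, -3.094, 0.001]
ft_force: [0.4, -0.0, -0.1]
grip_width: 0.715
grip_force: 0.0
```

Emit:
send_rows --xyz '[[0,0,0],[0,0,0],[0,0,0],[0,0,0],[0,0,0],[0,0,0],[0,0,0],[0,0,0],[0,0,0],[0,0,0]]' --dr '[[0,0,0],[0,0,0],[0,0,0],[0,0,0],[0,0,0],[0,0,0],[0,0,0],[0,0,0],[0,0,0],[0,0,0]]' --jaw 30 --grip_force 30

```text
time: 21.1
position: [0.5374, 0.203, 0.1158]
tool_rot: [0.527, -3.094, 0.004]
ft_force: [0.4, -5.6, 4.0]
grip_width: 0.391
grip_force: 30.0
```

Emit:
send_rows --xyz '[[0,0,0],[0,0,0],[0,0,0],[0,0,0],[0,0,0],[0,0,0],[0,0,0],[0,0,0],[0,0,0],[0,0,0]]' --dr '[[0,0,0.05],[0,0,0.12],[0,0,0.19],[0,0,0.26],[0,0,0.33],[0,0,0.4],[0,0,0.47],[0,0,0.54],[0,0,0.62],[0,0,0.7]]'

```text
time: 21.93
position: [0.5374, 0.2027, 0.1158]
tool_rot: [-0.572, -3.087, 0.006]
ft_force: [1.2, -4.8, 4.1]
grip_width: 0.387
grip_force: 30.0
```

```bash
python3 - <<'E'
from h import *
st=get_state();print(st["position"],totool(st,[0,0,0])[1],st["ft_force"],st["torque"],st["joint_positions"],st["grip_width"])
E
```

```text
[0.53738348 0.20271281 0.11580935] 159.01 [ 1.20854126 -4.79780361  4.13052156] [-1.1485064  -0.21413582  0.04196102] [ 0.5017416   0.50693181 -1.13880084  1.75881746  0.4937785   1.20319476
  0.42771531] 0.3869349296785794
```

Emit:
send_rows --xyz '[[0,0,0],[0,0,0],[0,0,0],[0,0,0],[0,0,0],[0,0,0],[0,0,0],[0,0,0],[0,0,0],[0,0,0]]' --dr '[[0,0,0.08],[0,0,0.16],[0,0,0.24],[0,0,0.32],[0,0,0.4],[0,0,0.48],[0,0,0.56],[0,0,0.64],[0,0,0.7],[0,0,0.71]]'

```text
time: 22.77
position: [0.5372, 0.2025, 0.1158]
tool_rot: [1.608, 2.699, -0.007]
ft_force: [-0.0, -6.0, 5.4]
grip_width: 0.387
grip_force: 30.0
```

Emit:
send_rows --xyz '[[0,0,0],[0,0,0],[0,0,0],[0,0,0],[0,0,0],[0,0,0],[0,0,0],[0,0,0],[0,0,0],[0,0,0]]' --dr '[[0,0,0],[0,0,0],[0,0,0],[0,0,0],[0,0,0],[0,0,0],[0,0,0],[0,0,0],[0,0,0],[0,0,0]]'

```text
time: 23.6
position: [0.5372, 0.2025, 0.1158]
tool_rot: [-1.604, -2.701, 0.007]
ft_force: [-0.3, -6.3, 6.8]
grip_width: 0.39
grip_force: 30.0
```

```bash
python3 - <<'E'
from h import *
st=get_state();print(st["position"],totool(st,[0,0,0])[1],st["ft_force"],st["torque"],st["grip_width"])
E
```

```text
[0.53724682 0.20248409 0.1158131 ] 118.59 [-0.31261194 -6.31898169  6.7651976 ] [-1.33829096 -0.09356674  0.25168092] 0.38979633149837384
```

Emit:
send_rows --xyz '[[0,0,0],[0,0,0],[0,0,0],[0,0,0],[0,0,0],[0,0,0],[0,0,0],[0,0,-4],[0,0,-12],[0,0,-22]]' --dr '[[0,0,0],[0,0,0],[0,0,0],[0,0,0],[0,0,0],[0,0,0],[0,0,0],[0,0,0],[0,0,0],[0,0,0]]' --jaw 62

```text
time: 24.43
position: [0.5365, 0.2042, 0.138]
tool_rot: [-1.602, -2.699, 0.005]
ft_force: [-0.2, -0.6, -0.5]
grip_width: 0.707
grip_force: 0.0
```

Emit:
send_rows --xyz '[[-5,0,-15],[-10,0,-30],[-18,0,-45],[-26,0,-60],[-34,0,-70],[-42,0,-75],[-50,0,-80],[-56,0,-80],[-60,0,-80],[-60,0,-80]]' --dr '[[0,0,0],[0,0,0],[0,0,0],[0,0,0],[0,0,0],[0,0,0],[0,0,0],[0,0,0],[0,0,0],[0,0,0]]'

```text
time: 25.27
position: [0.566, 0.15, 0.2167]
tool_rot: [-1.605, -2.698, 0.006]
ft_force: [0.2, -0.8, -0.2]
grip_width: 0.707
grip_force: 0.0
```

```bash
python3 - <<'E'
from h import *
get_image("side")
im,C,st=snap("wrist"); save("w9.png",cv2.resize(im,(800,600)))
print(st["time"],st["position"],st["ft_force"])
E
```

```text
25.3167 [0.56561441 0.15090189 0.21670011] [-0.91491025  0.10653812 -0.14592578]
```

View pics/w9.png

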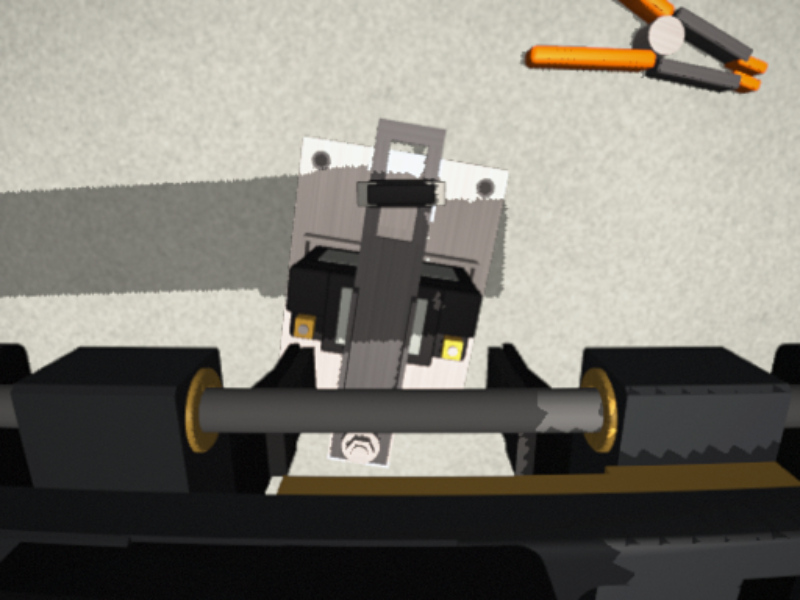

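The head lies crosswise over the strap at (401,193), both tabs are out, the strap is level and the battery is seated. I'll hand the job in.

```bash
python3 -c "
from bench import *
print(close_job())"
```

```text
the job is handed in; nothing more can be done
None
```

The job is handed in with no verdict returned: in the last picture the battery is seated in the tray, the strap lies level across it, and the lock is turned crosswise (about 1.41 rad by the gripper's turn) with both tabs out. No bystander was touched.

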